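# Index a seal blank one division on a worm-drive rotary table and clamp it

## Robot

A 6-joint arm with a two-finger parallel gripper is mounted at the origin on the work surface. World frame = base frame: x ahead of the robot, y to its left, z up, the work surface at z = 0. Lengths are in m, angles in degrees, forces in N, time in s.
With the tool pointing down it reaches from about 0.325 to 0.9 m from the base axis. Payload 6.1 kg.
Tool frame: the origin (TCP) lies at the very end of the fingers, on their centre line; the grasp point (between the pads) lies 19 mm behind it; z points along the fingers, y is the line along which they close (so a half turn about z gives the same grasp; the last joint's range is limited). The gripper opens to 85 mm and grips with 20 to 120 N. Pads are 22 mm wide; open, the fingers measure 114 mm over their backs; the gripper's body (76 mm by 85 mm) begins 54 mm behind the grasp point. The pads swing forward as they close: fully open they stand 13 mm farther back than shut.
Start: joints at [63.593, 12.628, 87.462, -0, 79.91, -7.225], TCP at [0.205, 0.59, 0.231] pointing down, gripper open.
Joint ranges: [-170.65, 170.65], [-52.31, 119.04], [5.05, 147.46], [-71.25, 251.25], [11.57, 151.72], [-153.62, 153.62]. Speed limits (degrees/s): [147.25, 147.25, 172.46, 180, 180, 180].

## Interface

Orientations are given as a 3x3 rotation matrix whose columns are the frame's x, y, z axes.
In Python, from bench import * gives the robot as it stands. Calls block until the motion is done:
- reach(position, orientation): joint-space move of the TCP to a pose.
- movel(position, rate=0.15, frame=None, stop_force=None): straight line of the TCP; frame=None keeps the orientation; rate is the mean speed in m/s. With stop_force (N) it stops when the force on the tool has changed by that much, and returns True; else False.
- move_j(angles): joint-space move.
- set_gripper(opening): finger opening in m; the grip force is fixed at half the most; returns when the fingers have stopped.
- hold(seconds).
- ik(position, orientation): joint angles nearest the present ones, or None.
- state(): the state.
- get_image(name): name is "scene" or "top" or "wrist"; returns the picture (384x512x3 uint8, red, green, blue); there is no depth.
- camera_model(name): a dict with "K" (3x3 intrinsics, pixels), "world_from_camera" (4x4, takes a point from camera to world coordinates); the wrist camera has in their place "T_tool_cam" (4x4, takes a point from camera to tool coordinates, whose origin is the TCP and whose axes are the flange's). Camera axes: x right, y up, looking along -z (the intrinsics and any distortion apply to the point x, -y, -z); pixel columns grow to the right and rows downward; lengths in m; the calibration is good to about 2 mm. A picture is of the moment at which its call begins: read the wrist's pose just before it. camera_model takes no time and is no camera call.
A pose or a line that the arm cannot do raises PlanningError and nothing moves.
- finish_job(): hands the job in; it is judged then, once.
The state is a dict: "time": time; "q": joint angles; "joint_vel": joint speeds; "joint_torque": joint torques, N m; "tool_pos": TCP position; "tcp_rot": TCP orientation; "ft_force": force on the tool from outside, world axes, zero at the start; "ft_torque": the same for the moment, N m; "width": finger opening in m; "finger_force": force on a finger pad.
Only numpy, scipy, OpenCV 4.12 (cv2) and the standard library are available. Lean on these libraries where they do the work, as an engineer would, in place of code of your own. Each camera call takes 0.05 s, during which the arm holds its last target. There are 200 camera calls.

## Task

One face of the soapstone blank in the rotary table is cut; bring it round to the next division. Take the handwheel by its spinning handle and wind it clockwise, nearly four turns, until you feel the faceplate's dog come up snug against the stop pin, without forcing the stop; only then swing the ball lever clockwise until the clamp bites firmly, not hard, and let go. Leave the other things on the bench where they are.

Things in the scene. Friction and masses are not known exactly. Their poses are not given: they have to be found in the camera images.
- stage: dark cast-iron rotary table fixed on a 4 mm mat, standing on edge: foot 130 (x) by 150 (y) mm, body 132 mm tall, origin under the foot's middle, z up. The upright round steel faceplate, its chuck holding a square soapstone blank, looks along +x, with a brass dog on its rim and a steel stop pin at the body's top. Handwheel level on the +y half, clamp lever on the -y half
- handwheel: steel handwheel on the upright worm shaft, a disc 82 mm across; origin on its axis, 23 mm below the disc's flat top; the handle stands on its +x. It turns with 2 to 3 N along the circle at the handle and stays where left. Once the dog meets the stop the push jumps to 5 N, then rises by up to 2 N per further mm of handle travel: 6 to 10 N in all is snug, beyond 12 N forces the stop
- wheel_axis (a point): point on the handwheel's upright axis, fixed on the stage 194 mm above its foot, level with handle_grip and 23 mm above the disc's top. A hub nut 18 mm across rises 5 mm above the disc
- handle_grip (a point): grip point on the axis of the black upright handle near the handwheel's rim, 32 mm from the wheel's axis: round, 17 mm across, 38 mm tall, from 1 mm above the disc to 16 mm above this point. It spins freely on its pin, so one grasp can lead it round and round with the gripper's heading unchanged
- faceplate: upright round steel faceplate, 110 mm across, with chuck and blank; origin on its level axis, 75 mm above the foot, its own x along the axis. It turns about x by 1/90 of the handwheel's clockwise turning (seen from above), its z starting within 3 degrees of the stage's z; the stop comes one division, 15 degrees give or take 0.6 (3.75 turns), from the stage's z: to be felt
- worm_float (a joint): shift of the worm shaft against its thrust washers (m): 0 running free; with the dog on the stop it grows 0.01 mm per 0.6 N of push over 5 N at the handle, and keeps up to 0.08 mm when let go. Far too small to read or see: feel the push at the handle instead
- lever_pivot (a point): point on the clamp lever's upright pivot axis, level with the lever's ball, fixed on the stage
- lever_ball (a point): centre of the black ball, 20 mm across, at the end of the steel clamp lever, 66 mm from the pivot axis and 171 mm above the foot; free air beside and below it. The arm rises to it from the pivot and swings level, clockwise (seen from above) to clamp
- clamp: the clamp lever; origin on its pivot. It swings slack with 2 to 3 N at the ball; after 0.4 to 0.85 rad of clockwise swing (differs each time, to be felt) it bites: the push rises to 5 N, then by up to 2 N per further mm at the ball. It stays where left. 6 to 10 N is a good nip, beyond 13 N overtightens
- clamp_shoe (a joint): shift of the clamp shoe past first bite (m), 0 while slack; grows 0.01 mm per 1.2 N of push over 5 N at the ball, and keeps up to 0.04 mm when let go. Far too small to read or see: feel the push at the ball instead
- seal_tall: grey soapstone seal 26 mm square and 64 mm tall, standing on the mat; origin under its middle; not part of the job
- seal_short: grey soapstone seal 32 mm square and 48 mm tall, standing on the mat; origin under its middle; not part of the job
- graver: seal graver with a dark wooden handle, 155 mm long and 10 mm thick, lying on the mat along its own x; not part of the job
- jar: ivory ceramic jar, 88 mm across and 108 mm tall, open at the top; origin under its middle; not part of the job
- brush_rest: white porcelain brush rest with five peaks, 24 by 110 mm and 45 mm tall; origin under its middle; not part of the job
- paste_box: round lidded white porcelain paste box, 72 mm across and 37 mm tall; origin under its middle; not part of the job
- whetstone: plain grey-brown whetstone 50 by 140 by 24 mm, lying flat; origin under its middle; not part of the job

How it is judged (in metres and radians):
On the way, in this order (a step that is already met when the one before it is completed fails the run):
1. the dog is wound up snug against the stop pin (angle between the z axis of faceplate and the z axis of stage, either way round above 0.24 rad and value of joint worm_float between 2e-05 and 0.00014 m), for 0.2 s.
2. the clamp lever is swung round until it nips, the dog still on the stop (all of step 1 and value of joint clamp_shoe between 1.2e-05 and 9e-05 m), for 0.2 s.
At the end, for the whole second after the job is handed in: The faceplate is one division on (over 13.8 degrees), its dog pressed on the stop pin: worm shift 0.02 to 0.14 mm (about 6 to 13 N at the handle); the clamp is nipped: shoe shift 0.012 to 0.09 mm (about 6 to 15 N at the ball); all is released (all of step 2 and contact force between the fingers and stage below 0.2 N); the robot touches nothing.
It fails at once if the stop is forced: over 13 N at the handle with the dog on the stop (value of joint worm_float above 0.00014 m).
It fails at once if the clamp is overtightened: over 15 N at the ball (value of joint clamp_shoe above 9e-05 m).
It fails at once if a bystander on the bench is shifted more than 15 mm (distance of any of seal_tall, seal_short, graver, jar, brush_rest, paste_box, whetstone from where it was at the start of the episode above 0.015 m).
It also fails if it takes over 72 s, if anything falls off the work surface, if the arm or the gripper's body presses on something with over 40 N, if the wrist force passes 120 N, or if a joint passes its speed limit or range.

## Working session

There is one attempt and no reset: what is moved stays moved. The work goes in short steps, each a Python script; the robot and the scene stay as the last script left them, time stands still between calls to the robot, and variables do not carry over. Pictures are saved under pics/ and viewed, at most 10 in all, crops included, and the job is handed in when it is done.

```bash
mkdir -p pics; ls; python3 - <<'E'
from bench import *
import cv2, numpy as np
for n in("scene","top"):
    im=get_image(n); cv2.imwrite(f"pics/{n}0.png",cv2.resize(im[:,:,::-1],(800,600),interpolation=cv2.INTER_CUBIC))
    c=camera_model(n); print(n,np.round(c["K"],1).tolist(),np.round(c["world_from_camera"],4).tolist(),[k for k in c])
print(camera_model("wrist"))
s=state();print(s["time"],s["ft_force"],s["tcp_rot"],s["width"])
E
```

```text
pics
scene [[460.6, 0.0, 259.1], [0.0, 460.6, 192.6], [0.0, 0.0, 1.0]] [[-0.0857, -0.5709, 0.8165, 1.4277], [0.9961, -0.0669, 0.0578, 0.1249], [0.0216, 0.8183, 0.5744, 0.7367], [0.0, 0.0, 0.0, 1.0]] ['K', 'world_from_camera']
top [[425.6, 0.0, 255.0], [0.0, 425.6, 187.3], [0.0, 0.0, 1.0]] [[0.0175, 0.9976, -0.0671, 0.5269], [-0.9997, 0.0184, 0.0128, 0.0446], [0.014, 0.0669, 0.9977, 1.1752], [0.0, 0.0, 0.0, 1.0]] ['K', 'world_from_camera']
{'K': array([[275.57887109,   0.        , 254.0287166 ],
       [  0.        , 275.57887109, 191.29250638],
       [  0.        ,   0.        ,   1.        ]]), 'T_tool_cam': array([[-4.05958978e-04,  9.64938666e-01,  2.62475154e-01,
         6.59161501e-02],
       [ 9.99999915e-01,  3.71824480e-04,  1.79716538e-04,
         9.50669510e-04],
       [ 7.58207489e-05,  2.62475204e-01, -9.64938735e-01,
        -1.42471958e-01],
       [ 0.00000000e+00,  0.00000000e+00,  0.00000000e+00,
         1.00000000e+00]])}
0.1 [-0.18207378 -0.2032434   0.23621579] [[-9.44482621e-01  3.28560465e-01 -7.74822193e-04]
 [ 3.28561317e-01  9.44481260e-01 -1.61574297e-03]
 [ 2.00935779e-04 -1.78061776e-03 -9.99998395e-01]] 0.08527620651217313
```

View pics/scene0.png

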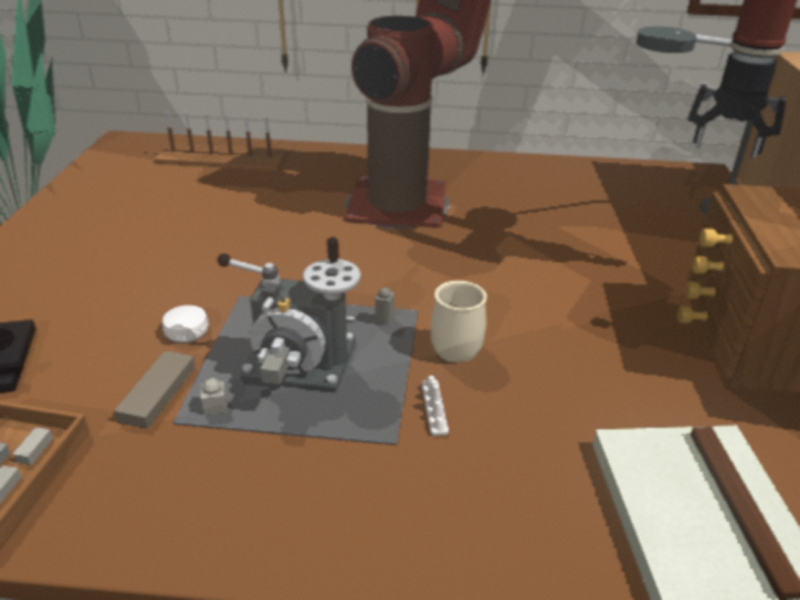

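View pics/top0.png

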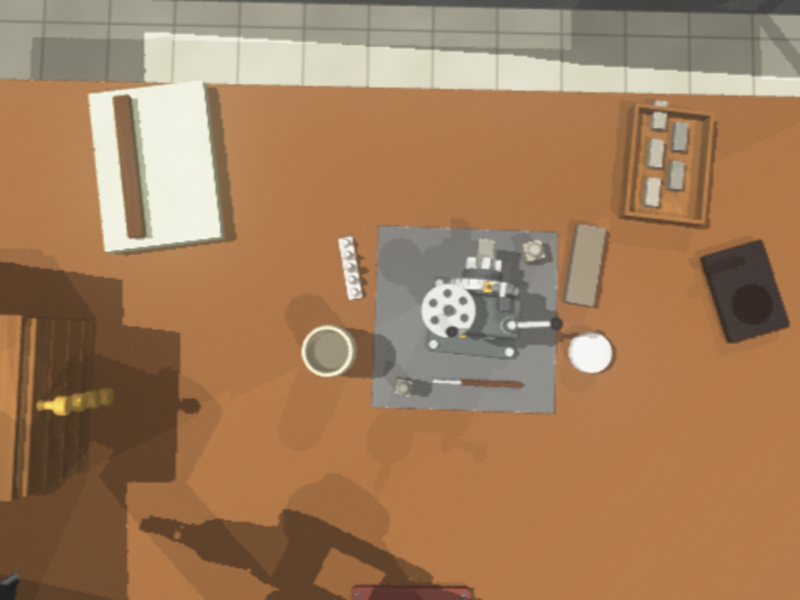

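Top (800x600): wheel (448,310), handle (452,331), lever ball (556,323), pivot about (511,325). Scene: handle top (333,241), ball (223,260), wheel hub (331,272).

```bash
cat > h.py <<'E'
from bench import *
import numpy as np, cv2
def ray(name,uv,scale=1.0,pose=None):
    c=camera_model(name); u=np.array([uv[0]/scale,uv[1]/scale,1.]); d=np.linalg.inv(c["K"])@u; d=d*[1,-1,-1]
    if name=="wrist":
        W=np.eye(4);W[:3,:3]=pose[1];W[:3,3]=pose[0];T=W@c["T_tool_cam"]
    else: T=c["world_from_camera"]
    return T[:3,3],T[:3,:3]@d
def at_z(name,uv,z,scale=1.0,pose=None):
    o,d=ray(name,uv,scale,pose); return o+d*(z-o[2])/d[2]
def down(yaw): # tool x at yaw (deg), z down
    a=np.radians(yaw);c,s=np.cos(a),np.sin(a); return np.array([[c,s,0],[s,-c,0],[0,0,-1.]])
E
python3 - <<'E'
from h import *
k=1.5625
for n,uv,z in [("top",(448,310),.175),("scene",(331,272),.178),("top",(452,331),.214),("scene",(333,241),.214),("top",(556,323),.175),("scene",(223,260),.175),("top",(511,325),.155)]:
    print(n,uv,at_z(n,uv,z,k).round(4))
# tilted look pose: camera on robot side; look from above between wheel and lever
for yaw in (0,90,180,-90):
    q=ik([0.47,-0.06,0.36],down(yaw)); print(yaw,None if q is None else np.round(q,1))
E
```

```text
top (448, 310) [ 0.5694 -0.0433  0.175 ]
scene (331, 272) [ 0.5741 -0.0424  0.178 ]
top (452, 331) [ 0.5375 -0.046   0.214 ]
scene (333, 241) [ 0.5482 -0.0426  0.214 ]
top (556, 323) [ 0.5528 -0.2066  0.175 ]
scene (223, 260) [ 0.5563 -0.2051  0.175 ]
top (511, 325) [ 0.549  -0.1422  0.155 ]
0 [-16.8 -11.6  98.2  -0.   93.3  73.2]
90 [-16.8 -11.6  98.2  -0.   93.3 -16.8]
180 [ -16.8  -11.6   98.2   -0.    93.3 -106.8]
-90 None
```

```bash
python3 - <<'E'
from h import *
reach([0.55,-0.14,0.285],down(90))
s=state(); np.savez("p1.npz",p=s["tool_pos"],R=s["tcp_rot"])
im=get_image("wrist"); cv2.imwrite("pics/w1.png",cv2.resize(im[:,:,::-1],(800,600),interpolation=cv2.INTER_CUBIC))
print(s["time"],s["tool_pos"],s["ft_force"],np.round(s["q"],1))
E
```

```text
2.95 [ 0.55019059 -0.13920297  0.28496236] [-0.08886822  0.571212   -0.03572284] [-22.2   3.   92.3   0.   84.7 -22.2]
```

View pics/w1.png

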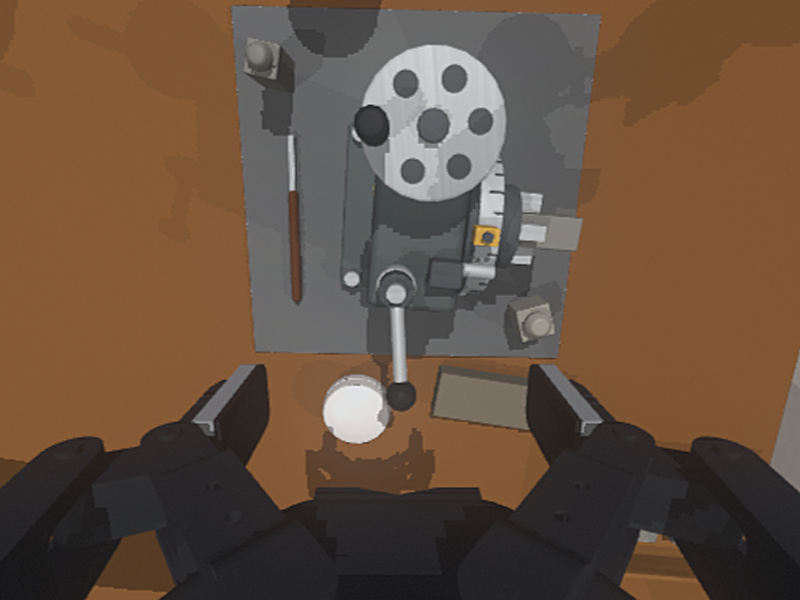

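Wrist view: hub nut (433,126), disc edges x 361–506, y 45–201, handle top (372,123), ball (401,396), pivot boss (396,291).

```bash
python3 - <<'E'
from h import *
d=np.load("p1.npz");P=(d["p"],d["R"])
for n,uv,z in [("nut",(433,126),.180),("L",(361,122),.175),("R",(506,122),.175),("T",(433,45),.175),("B",(433,201),.175),("handle",(372,122),.214),("ball",(401,396),.175),("pivot",(396,291),.155)]:
    print(n,at_z("wrist",uv,z,1.5625,P).round(4))
E
```

```text
nut [ 0.5701 -0.0432  0.18  ]
L [ 0.5311 -0.0406  0.175 ]
R [ 0.6104 -0.0405  0.175 ]
T [ 0.5696 -0.003   0.175 ]
B [ 0.5715 -0.0827  0.175 ]
handle [ 0.5392 -0.0455  0.214 ]
ball [ 0.5536 -0.2058  0.175 ]
pivot [ 0.5503 -0.1408  0.155 ]
```

```bash
python3 - <<'E'
from h import *
set_gripper(0.045)
x,y=0.539,-0.045
reach([x,y,0.25],down(90)); s=state(); f0=s["ft_force"]; print(s["time"],f0)
print(movel([x,y,0.186],rate=0.06,stop_force=6)); 
s=state(); print(s["tool_pos"],s["ft_force"],s["width"])
set_gripper(0.0); s=state(); print(s["time"],s["tool_pos"],s["ft_force"]-f0,s["ft_torque"],s["width"],s["finger_force"])
# radial probe for stiffness
p=np.array([x,y,.186])
for dx in (.001,.002,0):
    movel(p+[dx,0,0],rate=0.02); s=state(); print(dx,s["tool_pos"],(s["ft_force"]-f0).round(2))
im=get_image("wrist"); cv2.imwrite("pics/w2.png",im[:,:,::-1]); np.save("f0.npy",f0); print(s["time"])
E
```

```text
3.9667 [-1.05379075  0.11578667  0.094898  ]
False
[ 0.53937073 -0.04505864  0.18657017] [-0.28645016  0.01204186  0.25781458] 0.045189496202809404
5.5583 [ 0.53792405 -0.0450905   0.18662357] [-5.71838401  0.24167056  6.81697891] [-0.00718605  1.14957964 -0.00914082] 0.014622613188138135 58.4783063759096
0.001 [ 0.53815393 -0.04507122  0.18666987] [-9.12 -0.8   8.19]
0.002 [ 0.53833129 -0.0450857   0.18668842] [-12.32   0.2   10.79]
0 [ 0.53794912 -0.04506476  0.18663659] [-6.02 -0.86  6.11]
6.3083
```

View pics/w2.png

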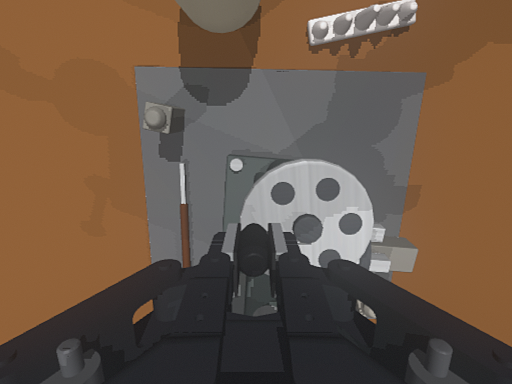

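The handle is held between the pads (pads around (255,250)); arm gives 3.3 N/mm in the hand, so I wind with a light radial correction.

```bash
cat > wind.py <<'E'
from h import *
import json
F0=np.array([-.29,.01,.26])
def load():
    try: return json.load(open("w.json"))
    except FileNotFoundError: return dict(th=183.6,e=[0,0,0.],wound=0.)
def save(d): json.dump(d,open("w.json","w"))
def wind(total,step,rate,limit,settle=0.0,kr=.08e-3,every=6,sf=None):
    d=load(); e=np.array(d["e"]); C=np.array([.569,-.043,.186]); r=.032; done=0; n=0
    while done<total-1e-6:
        d["th"]-=step; done+=step; n+=1; a=np.radians(d["th"]); u=np.array([np.cos(a),np.sin(a),0]); t=np.array([u[1],-u[0],0])
        hit=movel(C+e+r*u,rate=rate,stop_force=sf)
        if settle: hold(settle)
        s=state(); f=s["ft_force"]-F0; ft=-f@t; fr=f@u
        e+=kr*fr*u; e[2]+=.04e-3*f[2]; e[2]=np.clip(e[2],-.002,.003)
        if n%every==0 or ft>limit or hit: print(f"{s['time']:.2f} th {d['th']:.1f} ft {ft:.2f} fr {fr:.2f} fz {f[2]:.1f} e {np.round(e*1e3,2)} {hit}")
        if ft>limit or hit: break
    d["e"]=e.tolist(); d["wound"]+=done; save(d); print("wound",d["wound"],ft)
    return ft
E
python3 - <<'E'
from wind import *
wind(180,12,.06,6,every=2)
E
```

```text
6.88 th 159.6 ft 0.30 fr 1.39 fz 4.6 e [-0.09  0.04  0.32] False
7.40 th 135.6 ft 0.75 fr 1.98 fz 3.8 e [-0.37  0.25  0.66] False
7.92 th 111.6 ft -0.92 fr 1.00 fz 3.4 e [-0.45  0.4   0.92] False
8.43 th 87.6 ft -0.98 fr 3.00 fz -0.1 e [-0.46  0.79  0.96] False
8.95 th 63.6 ft -0.35 fr 3.52 fz -0.9 e [-0.29  1.25  0.9 ] False
9.47 th 39.6 ft -0.07 fr 2.45 fz -2.0 e [0.01 1.55 0.79] False
9.98 th 15.6 ft -0.83 fr 3.33 fz -1.2 e [0.44 1.71 0.64] False
wound 180.0 0.028588613069106164
```

```bash
python3 - <<'E'
from wind import *
d=load(); a=np.radians(d["th"]);u=np.array([np.cos(a),np.sin(a),0]);t=np.array([u[1],-u[0],0])
C=np.array([.569,-.043,.186])+d["e"]
for i in range(3):
    s=state(); f=s["ft_force"]-F0; print(s["time"],(-f@t).round(2),(f@u).round(2),f[2].round(2),(s["tool_pos"]-C-.032*u)*1e3,s["width"]); hold(.15)
im=get_image("wrist"); cv2.imwrite("pics/w3.png",im[:,:,::-1])
E
```

```text
10.2417 0.03 1.1 -0.61 [-0.11042695 -0.46410183  0.07862842] 0.014735634448123099
10.3917 -1.26 0.47 -1.13 [-0.10012815 -0.39782482  0.05771389] 0.014805287843523316
10.5417 -1.17 0.54 -0.49 [-0.08917141 -0.34405638  0.10061564] 0.014611502731614592
```

View pics/w3.png

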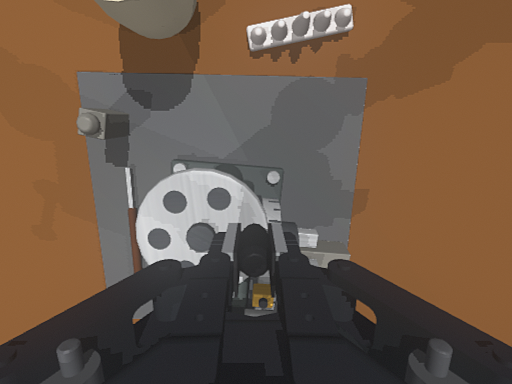

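```bash
sed -i 's/r=.032; done=0/r=d.get("r",.032); done=0/; s/e+=kr\*fr\*u;/e+=kr*fr*u; r=np.clip(r+.03e-3*fr,.031,.0335);/; s/d\["e"\]=e.tolist()/d["r"]=float(r); d["e"]=e.tolist()/; s/{np.round(e\*1e3,2)}/{np.round(e*1e3,2)} r {r*1e3:.2f}/' wind.py
python3 - <<'E'
from wind import *
wind(810,18,.08,5.5,every=4)
E
```

```text
11.84 th -68.4 ft -1.36 fr 1.63 fz 1.3 e [0.97 1.35 0.64] r 32.23 False
12.94 th -140.4 ft -1.94 fr 0.57 fz 0.6 e [0.81 0.9  0.81] r 32.41 False
14.04 th -212.4 ft -1.07 fr -0.66 fz -0.6 e [1.02 0.85 0.7 ] r 32.33 False
15.14 th -284.4 ft -1.41 fr -0.81 fz -0.5 e [1.03 0.72 0.57] r 32.28 False
16.24 th -356.4 ft -0.91 fr -1.40 fz 0.2 e [0.61 0.48 0.6 ] r 32.09 False
17.34 th -428.4 ft -0.39 fr 0.27 fz -0.4 e [0.2  0.67 0.55] r 31.92 False
18.44 th -500.4 ft -1.20 fr -1.80 fz 0.1 e [0.35 0.87 0.54] r 31.82 False
19.54 th -572.4 ft -0.82 fr 0.10 fz 0.5 e [0.27 0.88 0.7 ] r 31.85 False
20.64 th -644.4 ft -0.44 fr 2.31 fz -0.3 e [0.28 1.22 0.72] r 31.98 False
21.74 th -716.4 ft -0.71 fr 1.11 fz -0.9 e [0.46 1.32 0.63] r 32.06 False
22.84 th -788.4 ft -1.35 fr 0.08 fz 0.3 e [0.65 1.16 0.61] r 32.16 False
wound 990.0 -1.1437668476591554
```

```bash
python3 - <<'E'
from wind import *
wind(400,6,.05,3.6,every=8)
for i in range(3):
    hold(.1); d=load(); a=np.radians(d["th"]);u=np.array([np.cos(a),np.sin(a),0]);t=np.array([u[1],-u[0],0]); s=state(); f=s["ft_force"]-F0
    C=np.array([.569,-.043,.186])+d["e"]; print(s["time"],(-f@t).round(2),(f@u).round(2),((s["tool_pos"]-C-d["r"]*u)@t*1e3).round(2))
E
```

```text
25.12 th -854.4 ft 1.19 fr 0.25 fz 0.9 e [0.67 1.09 0.7 ] r 32.18 False
27.12 th -902.4 ft 2.01 fr 0.75 fz -0.3 e [0.73 1.14 0.81] r 32.15 False
29.12 th -950.4 ft 0.72 fr -0.96 fz 1.1 e [0.87 1.04 0.73] r 32.09 False
31.12 th -998.4 ft 1.25 fr -0.03 fz -0.4 e [0.93 0.86 0.66] r 32.01 False
31.87 th -1016.4 ft 4.65 fr 0.36 fz 1.1 e [0.9  0.79 0.76] r 31.98 False
wound 1200.0 4.652636590372825
31.9667 5.0 -1.53 -0.34
32.0667 5.2 -0.13 -0.35
32.1667 4.42 -1.18 -0.35
```

```bash
cat > snug.py <<'E'
from wind import *
def snug(target,nmax,step=1.0):
    d=load(); C=np.array([.569,-.043,.186])+d["e"]; r=d["r"]
    for i in range(nmax):
        d["th"]-=step; a=np.radians(d["th"]);u=np.array([np.cos(a),np.sin(a),0]);t=np.array([u[1],-u[0],0])
        movel(C+r*u,rate=.03); F=[]
        for k in range(4): hold(.03); s=state(); F.append(s["ft_force"]-F0)
        f=np.mean(F,0); ft=-f@t; p=s["tool_pos"]-C; ang=np.degrees(np.arctan2(p[1],p[0]))
        print(f"{s['time']:.2f} th {d['th']:.1f} actual {ang:.2f} ft {ft:.2f} (max {max(-g@t for g in F):.2f}) fr {f@u:.2f}")
        save(d)
        if ft>target: break
E
python3 - <<'E'
from snug import *
snug(8,4)
E
```

```text
32.55 th -1017.4 actual 63.76 ft 5.36 (max 5.59) fr -0.79
32.93 th -1018.4 actual 63.01 ft 6.05 (max 6.41) fr -1.39
33.32 th -1019.4 actual 62.03 ft 6.49 (max 6.74) fr -1.43
33.70 th -1020.4 actual 61.17 ft 6.59 (max 7.06) fr -0.49
```

```bash
python3 - <<'E'
from snug import *
snug(8.2,5)
E
```

```text
34.08 th -1021.4 actual 60.31 ft 6.72 (max 7.03) fr -1.67
34.47 th -1022.4 actual 59.31 ft 6.66 (max 6.97) fr -1.49
34.85 th -1023.4 actual 58.48 ft 6.88 (max 7.18) fr -1.74
35.23 th -1024.4 actual 57.53 ft 7.43 (max 7.83) fr -1.81
35.62 th -1025.4 actual 56.61 ft 7.34 (max 7.52) fr -1.34
```

```bash
python3 - <<'E'
from snug import *
snug(8.3,4,1.5)
E
```

```text
36.00 th -1026.9 actual 55.17 ft 7.58 (max 8.52) fr -1.85
36.38 th -1028.4 actual 53.85 ft 7.35 (max 7.84) fr -1.57
36.77 th -1029.9 actual 52.49 ft 7.60 (max 7.84) fr -2.05
37.15 th -1031.4 actual 51.14 ft 8.03 (max 8.63) fr -1.60
```

```bash
cat > lev.py <<'E'
from h import *
import json
Pv=np.array([.5503,-.1408,.157]); R=.066
def pose(phi):
    a=np.radians(phi); u=np.array([np.cos(a),np.sin(a),0]); return Pv+R*u,down(phi+180),u,np.array([u[1],-u[0],0])
def swing(phi,total,step,rate,limit,F0,settle=0.03):
    done=0
    while done<total-1e-6:
        phi-=step; done+=step; p,M,u,t=pose(phi); movel(p,rate=rate,frame=M); F=[]
        for k in range(3): hold(settle); s=state(); F.append(s["ft_force"]-F0)
        f=np.mean(F,0); ft=-f@t; w=s["tool_pos"]-Pv
        print(f"{s['time']:.2f} phi {phi:.1f} act {np.degrees(np.arctan2(w[1],w[0])):.2f} ft {ft:.2f} max {max(-g@t for g in F):.2f} fr {f@u:.2f} fz {f[2]:.2f}")
        if ft>limit: break
    json.dump(phi,open("phi.json","w"))
E
python3 - <<'E'
from lev import *
set_gripper(.045); s=state(); print(s["time"],s["tool_pos"],s["ft_force"])
p=s["tool_pos"]; movel(p+[0,0,.07],rate=.15)
q,M,u,t=pose(-87.1)
reach(q+[0,0,.09],M); set_gripper(.034)
s=state(); print(s["time"],s["tool_pos"],s["ft_force"],s["width"])
T=(s["tool_pos"],s["tcp_rot"]); im=get_image("wrist"); cv2.imwrite("pics/w4.png",im[:,:,::-1]); np.savez("p4.npz",p=T[0],R=T[1])
E
```

```text
37.55 [ 0.59182524 -0.01849228  0.18726284] [-0.20690906 -0.08587984  0.05864635]
39.225 [ 0.55416311 -0.20530855  0.24711978] [0.65826644 0.43134111 0.02616891] 0.033864680198676146
```

View pics/w4.png

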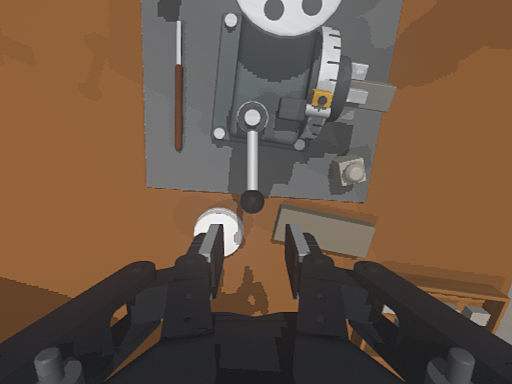

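Lever ball at (252,201), centred between the pads (about 213 and 293); dog at (322,98) against the stop pin (318,111).

```bash
python3 - <<'E'
from lev import *
d=np.load("p4.npz"); print(at_z("wrist",(252,201),.175,1,(d["p"],d["R"])),at_z("wrist",(252,118),.155,1,(d["p"],d["R"])))
q,M,u,t=pose(-87.1)
print(movel(q,rate=.08,stop_force=5)); hold(.15); F0=state()["ft_force"]; np.save("fl.npy",F0); print(F0)
swing(-87.1,18,6,.05,4,F0)
swing(-105.1,12,2.5,.04,3.8,F0)
E
```

```text
[ 0.55316536 -0.20490087  0.175     ] [ 0.54976799 -0.13974574  0.155     ]
False
[ 0.69541833  0.25473676 -0.43183069]
41.09 phi -93.1 act -92.84 ft -0.42 max 0.08 fr 0.24 fz 0.39
41.48 phi -99.1 act -98.71 ft 0.68 max 1.05 fr 0.28 fz 0.37
41.88 phi -105.1 act -104.82 ft 1.09 max 1.91 fr 1.07 fz 0.89
42.23 phi -107.6 act -107.28 ft 2.24 max 2.70 fr 1.60 fz 1.22
42.58 phi -110.1 act -109.94 ft 1.76 max 2.33 fr 2.18 fz 1.63
42.92 phi -112.6 act -112.51 ft 2.92 max 3.22 fr 3.09 fz 2.15
43.27 phi -115.1 act -115.10 ft 2.40 max 3.17 fr 2.72 fz 1.57
43.62 phi -117.6 act -117.68 ft 2.37 max 2.78 fr 2.37 fz 1.86
```

```bash
python3 - <<'E'
from lev import *
F0=np.load("fl.npy"); swing(json.load(open("phi.json")),25,2,.04,4.3,F0)
E
```

```text
43.98 phi -119.6 act -119.65 ft 2.09 max 2.37 fr 1.81 fz 1.50
44.33 phi -121.6 act -121.64 ft 2.43 max 2.60 fr 2.29 fz 1.36
44.67 phi -123.6 act -123.62 ft 2.74 max 2.94 fr 2.55 fz 1.36
45.02 phi -125.6 act -125.64 ft 2.45 max 3.04 fr 2.79 fz 1.75
45.38 phi -127.6 act -127.65 ft 2.99 max 3.23 fr 2.88 fz 1.01
45.73 phi -129.6 act -129.08 ft 5.05 max 5.30 fr 2.60 fz 1.28
```

```bash
python3 - <<'E'
from lev import *
F0=np.load("fl.npy"); swing(json.load(open("phi.json")),7,.7,.03,8.0,F0,.04)
E
```

```text
46.10 phi -130.3 act -129.44 ft 6.78 max 6.99 fr 1.60 fz 0.80
46.48 phi -131.0 act -129.91 ft 7.34 max 8.07 fr 0.90 fz 0.49
46.85 phi -131.7 act -130.44 ft 7.68 max 8.09 fr 1.32 fz -0.56
47.23 phi -132.4 act -130.93 ft 8.43 max 8.87 fr 0.37 fz -0.76
```

```bash
python3 - <<'E'
from lev import *
hold(.3); phi=json.load(open("phi.json"))
p,M,u,t=pose(phi+7.0)
movel(p,rate=.04,frame=M); hold(.1); s=state(); print(s["ft_force"]-np.load("fl.npy"))
movel(p+[0,0,.12],rate=.12); movel(p+[-.06,-.02,.13],rate=.12)
hold(.3); s=state(); print(s["time"],s["ft_force"],s["tool_pos"])
im=get_image("wrist"); cv2.imwrite("pics/w5.png",im[:,:,::-1])
E
```

```text
[-1.21865199 -1.30025775 -0.3030475 ]
50.1083 [-0.63452487  0.09791309  0.22563669] [ 0.45234985 -0.21436269  0.28675239]
```

View pics/w5.png

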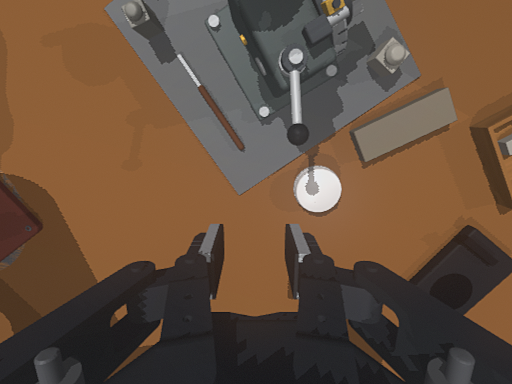

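The lever now lies swung round, with its ball at (297,133). The gripper is clear and the bench items are where they were. The pushes read about 8 N at the handle and 8.5–9 N at the ball, so I'm handing in.

```bash
python3 -c "
from bench import *
print(finish_job())"
```

```text
the job is handed in; nothing more can be done
None
```

I wound the handwheel clockwise about 3.4 turns until the dog was snug on the stop (about 8 N at the handle). I then swung the lever until the clamp nipped (about 8.5–9 N at the ball), let go, and handed the job in at about 50 s; no verdict was shown.

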